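# Put the paperweight away and show the slide to the reader

### The job

The large check weight is standing on the glass slide as a paperweight: seat it upright, fully down, in the empty socket of the dark wooden weight block and let it go, leaving the two smaller weights seated. Then pick up the glass slide and present it to the grey reader: label face up and level, with the frosted end (the end that has one corner cut out) pointing straight at the reader and held midway between the two yellow prongs, level with them and about halfway along them, without touching the reader. Never turn or tip the slide over, and finish still holding it there.

Things in the scene. Friction and masses are not known exactly. Their poses are not given: they have to be found in the camera images.
- slide: glass slide 100 (x) x 45 (y) x 6 (z) mm, 60 g, green glass with a matt blue band at each end, lying label face up on the bench. Origin: centre of underside; z up out of the label face; x along its length to the frosted end, the one with an 11 mm square notch at its (+x, +y) corner. The plain end can be gripped across its 45 mm width from above, e.g. 30 mm in from the end
- frosted_end (a point): middle of the frosted (notched) end face of the slide: 50 mm along the slide's x from its origin, at half thickness (3 mm above its underside)
- weight_1: the largest check weight, metal, 100 g, 26 mm thick, 34 mm high with a knob on top; origin at the centre of its underside, z up; starts standing on the middle of the slide (its underside 6 mm above the bench); can be gripped across its body with the fingertips about 12 mm above its foot, which leaves them clear of the block when it is seated
- weight_block: dark wooden block fixed to the bench, 54 (x) x 136 (y) x 24 (z) mm, origin at the centre of its underside; three round sockets 10 mm deep in a row along y: the empty, largest one (30 mm wide, 2 mm chamfer) at y = +40 mm, those at y = -6 and -44 mm hold the smaller weights
- socket_floor (a point): centre of the floor of the empty socket, 14 mm above the bench and 10 mm below the block's top; the seated weight_1 has its origin here
- weight_2: middle check weight, 20 mm thick, 28 mm high, origin at the centre of its underside; stands in the block's middle socket and must stay there
- weight_3: smallest check weight, 16 mm thick, 22 mm high, origin at the centre of its underside; stands in the block's end socket and must stay there
- reader: grey reader fixed to the bench, 128 mm high, base 100 (x) x 110 (y) mm, origin at the centre of its underside; its front with the round amber lens faces its own -x. Two level yellow prongs, 8 mm thick, stick out of the front at y = +42 and -42 mm, 85 mm above the bench, from x = -30 mm to x = -86 mm
- reading_place (a point): midway between the reader's two prongs and about halfway along them, at x = -62, y = 0, z = 85 mm of the reader (same axes): the middle of the slide's frosted end face belongs here, with the slide's x along the reader's +x
Not all that is in view belongs to the job. Several things have the shape of the weight_1; the one meant has the colours described above.

How it is judged:
By the outcome, as a careful person would: the job done as asked, in the order asked, and still so for the second after the job is handed in, while the arm keeps its last pose, push and grip.
It also fails if it takes over 54 s, if anything falls off the work surface, if the arm or the gripper's body presses on something with over 40 N, if the wrist force passes 120 N, or if a joint passes its speed limit or range.

### The arm

A 7-joint arm with a two-finger parallel gripper is mounted at the origin on a cart in front of the work surface, level with it; the furniture and walls round the work are solid. World frame = base frame: x ahead of the robot, y to its left, z up, the work surface at z = 0. Lengths are in mm, angles in degrees, forces in N, time in s.
With the tool pointing down it reaches from about 400 to 750 mm from the base axis. Payload 19.5 kg.
Tool frame: the origin (TCP) lies at the very end of the fingers, on their centre line; the grasp point (between the pads) lies arm.grip_point_offset behind it (arm.grip_point_offset is the distance from the TCP to the grasp point, in mm); z points along the fingers, y is the line along which they close (so a half turn about z gives the same grasp; the last joint's range is limited). The gripper opens to 85 mm and grips with 20 to 120 N. Pads are 22 mm wide; open, the fingers measure 114 mm over their backs; the gripper's body (76 mm by 85 mm) begins 54 mm behind the grasp point. The pads swing forward as they close: fully open they stand 13 mm farther back than shut.
Start: joints at [-71.774, 40.479, -1.581, 85.061, 1.261, 54.483, -4.326], TCP at [202.436, 538.158, 231.268] pointing down, gripper open.
Joint ranges: [-155.06, 155.06], [-18.47, 123.98], [-90, 86.84], [0, 140.48], [-83.41, 263.41], [0, 116], [-161.91, 161.91]. Speed limits (degrees/s): [108.29, 108.29, 147.25, 147.25, 172.46, 172.46, 172.46].

### API

Orientations are given as a 3x3 rotation matrix whose columns are the frame's x, y, z axes.
In Python, from workcell import arm gives the robot as it stands.
- The arm moves only by the shell command python3 -m handwheel 'ROWS' [OPENING]. ROWS is JSON, a list of rows, each an object of numbers: "tx", "ty", "tz": the shift along the world's x, y, z normalised to -1 to 1, where 1 is 0.5 m; "rx", "ry", "rz": the turn, a rotation vector about the world's x, y, z normalised to -1 to 1, where 1 is 0.5 rad. A call has exactly 8 rows; each row is the pose to reach, as a shift and turn from the pose commanded when the call began; what a row does not reach only later rows make up. A row lasts 1/12 s, in which the tool goes at most 41.7 mm and 7.16 degrees, less where a joint would pass 70% of its speed; a pose out of reach is approached as far as the arm can. A call with a number of a shift or a turn outside -1 to 1 is refused whole. A call with a gripper value outside its range is refused whole. OPENING is the closure, from -1 (fully open) to 1 (shut), set as the call begins (- or left out, the last holds). The fingers move at their own pace and stop on an object; the grip force is fixed at half the most. Time passes only in rows, so rows that repeat a pose let the fingers close, or fill a call up. It gives the time, the measured TCP pose, the force, the opening and the grip force at its end, in the units of the state.
- arm.sense(): the state, without advancing time (a new reading comes with each control period).
- arm.grab_frame(name): name is "scene" or "side" or "wrist"; returns a dict with "image" (384x512x3 uint8, red, green, blue), "z_map" (384x512 float32, mm along the optical axis (not along the pixel's ray), 0 where there is no reading), "fx", "fy", "cx", "cy" (pixels), "R" (3x3) and "t" (3): a world point X has camera coordinates R X + t; the wrist camera has in their place "hand_eye" (4x4, takes a point from camera to tool coordinates, whose origin is the TCP and whose axes are the flange's). Camera axes: x right, y down, z forward; pixel columns grow to the right and rows downward; lengths in mm; the calibration is good to about 2 mm. A picture is of the moment at which its call begins: read the wrist's pose just before it.
- arm.close_job(): hands the job in; it is judged then, once.
The state is a dict: "time_s": time; "joints": joint angles; "joint_vel": joint speeds; "effort": joint torques, N m; "tcp_pos": TCP position; "tool_rot": TCP orientation; "contact_force": force on the tool from outside, world axes, zero at the start; "moment": the same for the moment, N m; "grip_width": finger opening in mm; "grip_force": force on a finger pad.
Only numpy, scipy, OpenCV 4.12 (cv2) and the standard library are available. Lean on these libraries where they do the work, as an engineer would, in place of code of your own. Each camera call takes 0.05 s, during which the arm holds its last target. There are 200 camera calls.

## Working session

There is one attempt and no reset: what is moved stays moved. The work goes in short steps, Python scripts to look and compute and a shell command to move; the robot and the scene stay as the last step left them, time stands still between calls to the robot, and variables do not carry over. Pictures are saved under pics/ and viewed, at most 10 in all, crops included, and the job is handed in when it is done.

```bash
mkdir -p pics; python3 - <<'E'
from workcell import arm
import cv2,numpy as np
s=arm.sense();print(s['time_s'],s['tcp_pos'],np.round(s['tool_rot'],3).tolist(),s['grip_width'],arm.grip_point_offset)
ims=[]
for n in("scene","side"):
    f=arm.grab_frame(n);np.savez(f"pics/{n}0.npz",**f);ims.append(f["image"])
    cv2.imwrite(f"pics/{n}0.png",cv2.resize(f["image"][:,:,::-1],(800,600),interpolation=cv2.INTER_CUBIC))
    print(n,f["fx"],f["cx"],f["cy"],np.round(f["R"],3).tolist(),f["t"])
E
```

```text
0.0 [202.33178317 537.9367277  230.83824536] [[-0.936, 0.352, -0.0], [0.352, 0.936, -0.001], [0.0, -0.001, -1.0]] 85.52236669187155 18.700000000000003
scene 371.0591136054193 255.5087668248749 189.89145619891596 [[-0.903, -0.429, -0.006], [-0.31, 0.661, -0.684], [0.297, -0.616, -0.73]] [541.4302865  202.07300773 804.11792759]
side 383.89869784151267 252.23219764410075 195.48184328961634 [[0.925, -0.38, -0.02], [-0.2, -0.439, -0.876], [0.324, 0.814, -0.482]] [-516.37240998  198.97545417  692.2693945 ]
```

View pics/scene0.png

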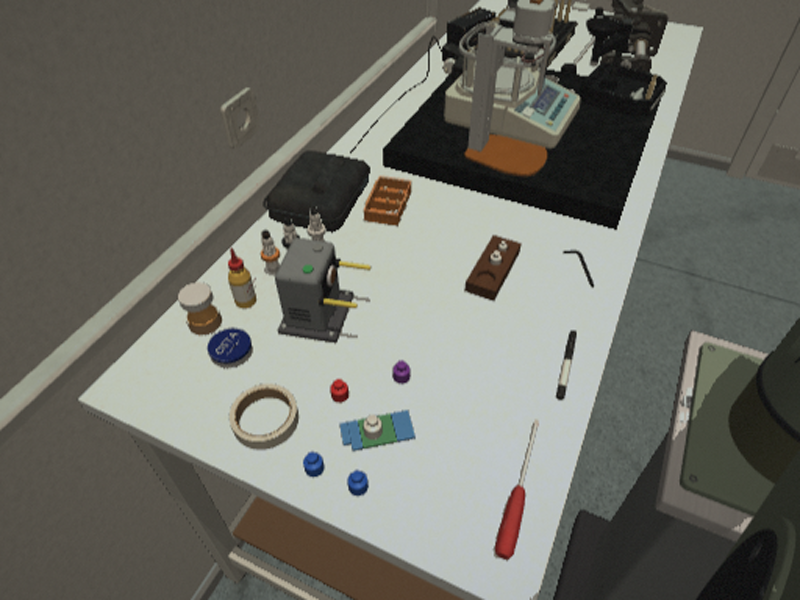

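View pics/side0.png

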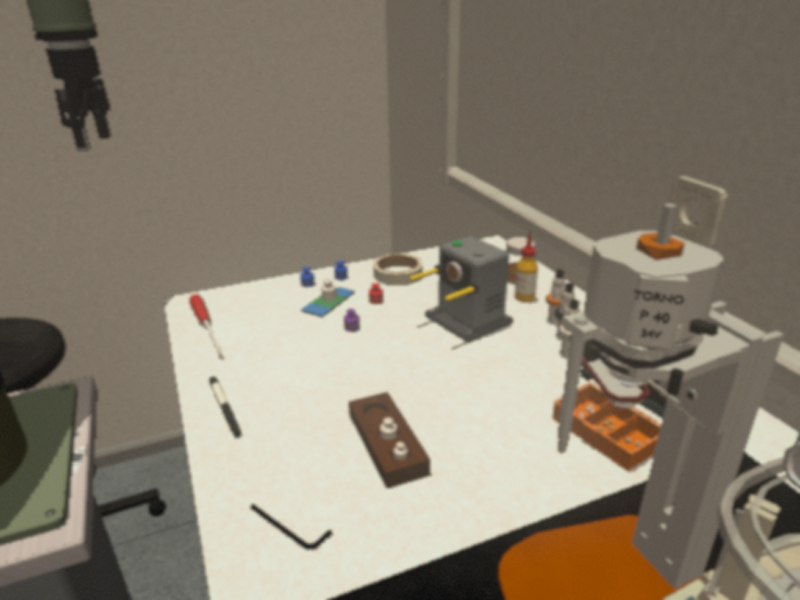

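The scene view shows the slide at (377,429) with the cream weight at (372,426) and its notch at the left end. The block is at (494,267) with its empty socket at the lower end. The reader is at (312,288) with its prongs pointing right. The coloured weights are distractors. Next I'll measure.

```bash
cat > h.py <<'E'
import numpy as np,cv2
K=1.5625
def load(n): return dict(np.load(f"pics/{n}.npz"))
def ray(f,px,z):
    px=np.atleast_2d(np.asarray(px,float)); R=f["R"];t=f["t"]
    d=np.c_[(px[:,0]-f["cx"])/f["fx"],(px[:,1]-f["cy"])/f["fy"],np.ones(len(px))]@R
    c=-R.T@t; return c+d*((z-c[2])/d[:,2])[:,None]
def cloud(f):
    v,u=np.mgrid[:384,:512]; z=f["z_map"].astype(float)
    P=np.stack([(u-f["cx"])/f["fx"]*z,(v-f["cy"])/f["fy"]*z,z],-1)
    P=(P-f["t"])@f["R"]; P[z==0]=np.nan; return P
def mask(f,lo,hi,box):
    m=cv2.inRange(cv2.cvtColor(f["image"],cv2.COLOR_RGB2HSV),np.array(lo),np.array(hi))
    b=[int(x/K) for x in box];o=np.zeros_like(m);o[b[1]:b[3],b[0]:b[2]]=m[b[1]:b[3],b[0]:b[2]];return o
E
python3 - <<'E'
from h import *
boxes={"scene0":dict(slide=(335,405,420,455),block=(455,225,530,305),yel=(325,255,380,310)),
"side0":dict(slide=(295,280,360,320),block=(340,385,440,490),yel=(405,260,480,302))}
rng=dict(slide=((35,60,40),(125,255,255)),block=((0,50,15),(20,255,110)),yel=((18,120,100),(35,255,255)))
for n,b in boxes.items():
    f=load(n);P=cloud(f)
    for k,bx in b.items():
        m=mask(f,*rng[k],bx)
        ys,xs=np.nonzero(m)
        Q=P[ys,xs]
        print(n,k,len(xs),"zmed",np.nanmedian(Q[:,2]))
        if k=="yel":
            nn,lab,st,c=cv2.connectedComponentsWithStats(m)
            for i in range(1,nn):
                if st[i,4]<10: continue
                q=np.argwhere(lab==i)[:,::-1]; W=ray(f,q,87)
                mu=W.mean(0);u,s,v=np.linalg.svd(W-mu);a=(W-mu)@v[0]
                print(st[i],"ends",(mu+v[0]*a.min()).round(),(mu+v[0]*a.max()).round(),np.nanmedian(P[lab==i],0).round())
        else:
            z=6 if k=="slide" else 24
            q=np.c_[xs,ys]
            if k=="block": q=q[np.abs(Q[:,2]-24)<5]
            W=ray(f,q,z)[:,:2]
            r=cv2.minAreaRect(W.astype(np.float32));print(r,cv2.boxPoints(r).round(1).tolist())
E
python3 - <<'E'
import sys;sys.path.insert(0,'.')
import os;os.chdir('.')
from h import *
a=load("scene0")["image"];b=load("side0")["image"]
cs=[a[250:300,205:285],a[140:225,165:260],a[140:200,285:345],b[175:210,180:240],b[145:220,250:340],b[240:315,210:285]]
cs=[cv2.resize(c,(266,300),interpolation=cv2.INTER_CUBIC) for c in cs]
cv2.imwrite("pics/crops.png",np.vstack([np.hstack(cs[:3]),np.hstack(cs[3:])])[:,:,::-1])
E
```

```text
scene0 slide 658 zmed 6.23049822509309
((525.3622436523438, 230.09519958496094), (99.12667846679688, 45.414119720458984), 37.835052490234375) [[472.29998779296875, 217.60000610351562], [500.1000061035156, 181.8000030517578], [578.4000244140625, 242.60000610351562], [550.5999755859375, 278.3999938964844]]
scene0 block 738 zmed 23.46867565668046
((484.8982238769531, -145.26846313476562), (137.0052947998047, 53.8128776550293), 88.7994613647461) [[456.6000061035156, -213.1999969482422], [510.3999938964844, -214.3000030517578], [513.2000122070312, -77.30000305175781], [459.3999938964844, -76.19999694824219]]
scene0 yel 110 zmed 87.42499435387363
[217 167  20   5  42] ends [694.  27.  87.] [645.  16.  87.] [670.  22.  87.]
[208 191  20   6  68] ends [673. 106.  87.] [626.  97.  87.] [650. 102.  87.]
side0 slide 223 zmed 5.6879911867849025
((506.19696044921875, 250.4317626953125), (99.78738403320312, 107.72917175292969), 38.02862548828125) [[433.70001220703125, 262.1000061035156], [500.1000061035156, 177.3000030517578], [578.7000122070312, 238.6999969482422], [512.2999877929688, 323.6000061035156]]
side0 block 1407 zmed 23.284945064388495
((484.37054443359375, -155.14266967773438), (136.5770721435547, 52.30107116699219), 89.45125579833984) [[457.6000061035156, -223.1999969482422], [509.8999938964844, -223.6999969482422], [511.20001220703125, -87.0999984741211], [458.8999938964844, -86.5999984741211]]
side0 yel 136 zmed 86.47933442732894
[263 171  18   8  52] ends [679. 106.  87.] [625.  93.  87.] [654.  99.  87.]
[285 183  19  10  84] ends [699.  27.  87.] [643.   9.  87.] [679.  18.  86.]
```

View pics/crops.png

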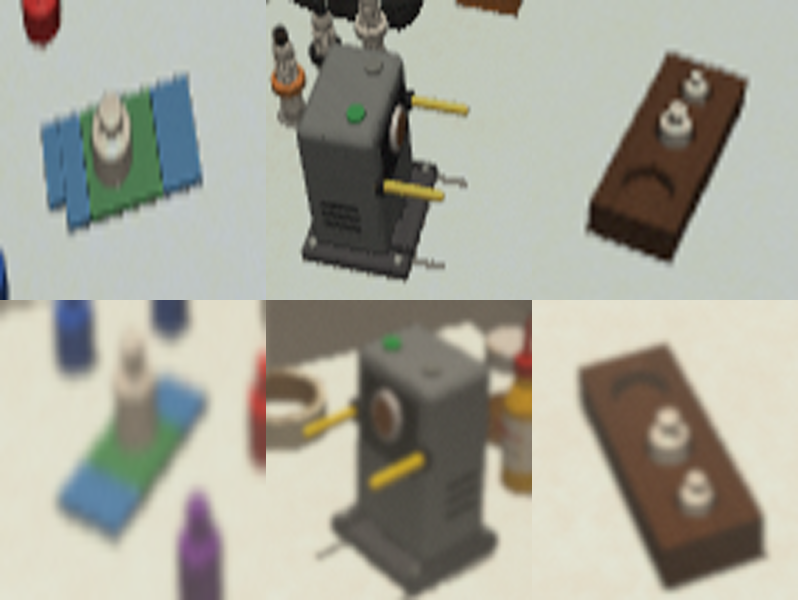

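The crop shows the notch at the lower-left corner, so +x of the slide has a yaw of about 38°. The reader prongs point at the robot, and the empty socket is at the block's +y end. Next I'll move above the slide and look with the wrist camera.

```bash
python3 -m handwheel '[{"tx":0.04,"ty":-0.04,"rz":0.1},{"tx":0.09,"ty":-0.09,"rz":0.25},{"tx":0.14,"ty":-0.14,"rz":0.4},{"tx":0.2,"ty":-0.19,"rz":0.5},{"tx":0.25,"ty":-0.24,"rz":0.5},{"tx":0.3,"ty":-0.29,"rz":0.5},{"tx":0.34,"ty":-0.33,"rz":0.5},{"tx":0.38,"ty":-0.36,"rz":0.5}]' -1
python3 -m handwheel '[{"tx":0.05,"ty":-0.05,"rz":0.15},{"tx":0.1,"ty":-0.1,"tz":-0.05,"rz":0.3},{"tx":0.15,"ty":-0.15,"tz":-0.08,"rz":0.45},{"tx":0.2,"ty":-0.2,"tz":-0.1,"rz":0.52},{"tx":0.24,"ty":-0.24,"tz":-0.1,"rz":0.52},{"tx":0.24,"ty":-0.24,"tz":-0.1,"rz":0.52},{"tx":0.24,"ty":-0.24,"tz":-0.1,"rz":0.52},{"tx":0.24,"ty":-0.24,"tz":-0.1,"rz":0.52}]'
python3 - <<'E'
from workcell import arm
import cv2,numpy as np
s=arm.sense();f=arm.grab_frame("wrist")
T=np.eye(4);T[:3,:3]=s['tool_rot'];T[:3,3]=s['tcp_pos'];C=T@f["hand_eye"]
f["R"]=C[:3,:3].T;f["t"]=-C[:3,:3].T@C[:3,3]
print(s['tcp_pos'],s['joints'],np.round(s['tool_rot'],3).tolist(),np.round(f["hand_eye"],2).tolist())
np.savez("pics/w1.npz",**f);cv2.imwrite("pics/w1.png",f["image"][:,:,::-1])
E
```

```text
[202.35432494 537.97883227 230.89679106] [-71.77505611  40.50866225  -1.58247661  85.08035808   1.25878072
  54.48179997  -4.32205894] [[-0.936, 0.352, -0.0], [0.352, 0.936, -0.001], [-0.0, -0.001, -1.0]] [[-0.0, -0.95, -0.31, 78.83], [1.0, -0.0, -0.0, -1.1], [0.0, -0.31, 0.95, -144.93], [0.0, 0.0, 0.0, 1.0]]invalid input at $[0]: expected keys tx, ty, tz, rx, ry, rz
invalid input at $[0]: expected keys tx, ty, tz, rx, ry, rz
```

View pics/w1.png

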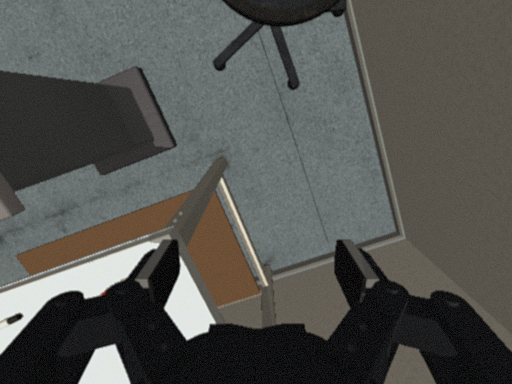

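The moves were refused because every key is required, so the picture only shows the starting view at the bench edge. I'll resend with all keys.

```bash
cat >> h.py <<'E'
def wrist(name):
    from workcell import arm
    s=arm.sense();f=arm.grab_frame("wrist")
    T=np.eye(4);T[:3,:3]=s['tool_rot'];T[:3,3]=s['tcp_pos'];C=T@f["hand_eye"]
    f["R"]=C[:3,:3].T;f["t"]=-C[:3,:3].T@C[:3,3]
    np.savez(f"pics/{name}.npz",**f);cv2.imwrite(f"pics/{name}.png",f["image"][:,:,::-1])
    R=s['tool_rot'];print("t",round(s['time_s'],2),"tcp",np.round(s['tcp_pos'],1),"yaw y",np.degrees(np.arctan2(R[1,1],R[0,1])).round(2),"F",np.round(s['contact_force'],1),"w",round(s['grip_width'],1),"j",np.round(s['joints']),"zaxis",np.round(R[:,2],3))
    return f
E
python3 -m handwheel '[{"tx":0.04,"ty":-0.04,"tz":0,"rx":0,"ry":0,"rz":0.15},{"tx":0.09,"ty":-0.09,"tz":0,"rx":0,"ry":0,"rz":0.3},{"tx":0.14,"ty":-0.14,"tz":0,"rx":0,"ry":0,"rz":0.45},{"tx":0.2,"ty":-0.19,"tz":0,"rx":0,"ry":0,"rz":0.6},{"tx":0.25,"ty":-0.24,"tz":0,"rx":0,"ry":0,"rz":0.75},{"tx":0.3,"ty":-0.29,"tz":0,"rx":0,"ry":0,"rz":0.9},{"tx":0.34,"ty":-0.33,"tz":0,"rx":0,"ry":0,"rz":1},{"tx":0.38,"ty":-0.36,"tz":0,"rx":0,"ry":0,"rz":1}]' -1
python3 -m handwheel '[{"tx":0.05,"ty":-0.05,"tz":-0.02,"rx":0,"ry":0,"rz":0.2},{"tx":0.1,"ty":-0.1,"tz":-0.05,"rx":0,"ry":0,"rz":0.4},{"tx":0.15,"ty":-0.15,"tz":-0.1,"rx":0,"ry":0,"rz":0.6},{"tx":0.2,"ty":-0.2,"tz":-0.13,"rx":0,"ry":0,"rz":0.8},{"tx":0.25,"ty":-0.24,"tz":-0.16,"rx":0,"ry":0,"rz":1},{"tx":0.26,"ty":-0.26,"tz":-0.16,"rx":0,"ry":0,"rz":1},{"tx":0.26,"ty":-0.26,"tz":-0.16,"rx":0,"ry":0,"rz":1},{"tx":0.26,"ty":-0.26,"tz":-0.16,"rx":0,"ry":0,"rz":1}]'
python3 -c "from h import *;wrist('w2')"
```

```text
time_s: 0.82
tcp_pos: [393.8, 356.0, 231.3]
tool_rot: [[-0.99, -0.142, -0.0], [-0.142, 0.99, -0.001], [0.0, -0.001, -1.0]]
contact_force: [-0.2, 0.2, 0.5]
grip_width: 85.2
grip_force: 0.0
time_s: 1.48
tcp_pos: [522.2, 228.2, 151.2]
tool_rot: [[-0.803, -0.596, -0.001], [-0.596, 0.803, 0.0], [0.0, 0.001, -1.0]]
contact_force: [-0.2, 1.1, 1.2]
grip_width: 85.2
grip_force: 0.0
t 1.48 tcp [522.2 228.2 151.2] yaw y 126.59 F [-0.2  1.1  1.2] w 85.2 j [-16.  47. -21.  91.  21.  46.  80.] zaxis [-0.001  0.    -1.   ]
```

View pics/w2.png

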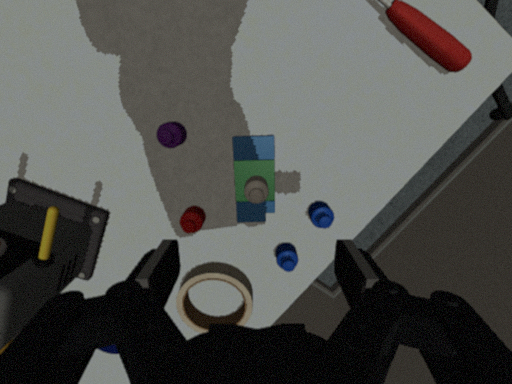

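The wrist view shows the slide centred at about (254,178), the weight knob at (257,187) and the notch at the lower right. Neighbours: red (191,220), purple (171,134), blue (320,215) and (287,257). All are clear of the fingers.

```bash
python3 - <<'E'
from h import *
f=load("w2");P=cloud(f)
m=mask(f,(35,60,20),(125,255,255),(220*K,125*K,282*K,226*K))
ys,xs=np.nonzero(m);W=ray(f,np.c_[xs,ys],6)[:,:2]
print(len(xs),np.nanmedian(P[ys,xs],0),cv2.minAreaRect(W.astype(np.float32)))
Q=P[150:215,220:300].reshape(-1,3)
for lo,hi in((15,28),(28,36),(37,45)):
    q=Q[(Q[:,2]>lo)&(Q[:,2]<hi)];print(lo,len(q),q.mean(0),q.min(0),q.max(0))
    if len(q)>4: print(cv2.minEnclosingCircle(q[:,:2].astype(np.float32)))
for nme,f in(("scene0",load("scene0")),("side0",load("side0"))):
    P=cloud(f).reshape(-1,3)
    for lo,hi in((15,28),(28,36),(37,45)):
        q=P[(P[:,2]>lo)&(P[:,2]<hi)&(np.hypot(P[:,0]-525,P[:,1]-230)<30)];print(nme,lo,len(q),q.mean(0))
    for lo,hi in((27,33),(33.5,38),(39,45)):
        q=P[(P[:,2]>lo)&(P[:,2]<hi)&(np.hypot((P[:,0]-485)*2,P[:,1]+150)<70)];print(nme,'blk',lo,len(q),q.mean(0))
    q=P[(P[:,2]>22)&(P[:,2]<25.5)&(np.hypot((P[:,0]-485),P[:,1]+150)<90)]
    print(cv2.minAreaRect(q[:,:2].astype(np.float32)))
    q=P[(P[:,2]>125)&(P[:,2]<131)&(np.hypot(P[:,0]-725,P[:,1]-70)<90)]
    print('readertop',len(q),cv2.minAreaRect(q[:,:2].astype(np.float32)),q.mean(0))
E
```

```text
2792 [515.67030058 219.40835338   8.12801223] ((525.7886962890625, 227.0316162109375), (99.98562622070312, 44.748016357421875), 37.83675003051758)
15 84 [521.1299745  226.50815661  22.37078694] [515.78990958 218.7604307   15.19578992] [535.56146855 244.12266932  27.98455886]
((528.8018798828125, 231.87979125976562), 13.155806541442871)
28 268 [526.92502148 229.92700368  29.84964252] [516.44781367 219.21854596  28.09419476] [541.89233466 244.05648028  32.39875519]
((529.1390380859375, 231.84449768066406), 12.896095275878906)
37 171 [528.50355869 231.41366275  41.26060979] [521.4285758  224.34990184  38.64194561] [536.09551721 238.72672294  43.17694104]
((528.8439331054688, 231.88204956054688), 7.612769603729248)
scene0 15 61 [526.05320168 239.20640797  23.45056919]
scene0 28 37 [528.38705343 237.85930138  29.52309636]
scene0 37 37 [529.44102379 234.04721559  39.54420869]
scene0 blk 27 39 [ 486.1116851  -161.38249321   29.88364879]
scene0 blk 33.5 12 [ 483.04927261 -168.93831865   35.61875453]
scene0 blk 39 8 [ 486.65445895 -155.74222138   41.211737  ]
((485.7736511230469, -148.27890014648438), (139.14401245117188, 54.36978530883789), 88.91496276855469)
readertop 678 ((722.4408569335938, 75.6119155883789), (65.92318725585938, 93.41127014160156), 13.219613075256348) [721.43103338  78.07818032 127.86603525]
side0 15 56 [529.37415697 226.12990348  22.54189476]
side0 28 12 [530.12683841 230.56971824  30.51117033]
side0 37 14 [530.10143562 230.23055904  38.89625377]
side0 blk 27 86 [ 485.7993263  -174.78853912   30.01183587]
side0 blk 33.5 25 [ 486.23856288 -180.3117327    35.28224877]
side0 blk 39 25 [ 487.47032315 -156.47060136   41.03538865]
((487.4502258300781, -149.63955688476562), (140.549560546875, 54.625240325927734), 89.14690399169922)
readertop 389 ((724.007080078125, 73.64830017089844), (66.17140197753906, 90.37960052490234), 14.10669231414795) [721.82327044  68.66097994 127.49182951]
```

```bash
python3 -m handwheel '[{"tx":0.014,"ty":0.007,"tz":-0.02,"rx":0,"ry":0,"rz":0.04},{"tx":0.014,"ty":0.007,"tz":-0.07,"rx":0,"ry":0,"rz":0.04},{"tx":0.014,"ty":0.007,"tz":-0.12,"rx":0,"ry":0,"rz":0.04},{"tx":0.014,"ty":0.007,"tz":-0.16,"rx":0,"ry":0,"rz":0.04},{"tx":0.014,"ty":0.007,"tz":-0.2,"rx":0,"ry":0,"rz":0.04},{"tx":0.014,"ty":0.007,"tz":-0.235,"rx":0,"ry":0,"rz":0.04},{"tx":0.014,"ty":0.007,"tz":-0.255,"rx":0,"ry":0,"rz":0.04},{"tx":0.014,"ty":0.007,"tz":-0.266,"rx":0,"ry":0,"rz":0.04}]' -0.3
python3 -m handwheel '[{"tx":0,"ty":0,"tz":0,"rx":0,"ry":0,"rz":0},{"tx":0,"ty":0,"tz":0,"rx":0,"ry":0,"rz":0},{"tx":0,"ty":0,"tz":0,"rx":0,"ry":0,"rz":0},{"tx":0,"ty":0,"tz":0,"rx":0,"ry":0,"rz":0},{"tx":0,"ty":0,"tz":0,"rx":0,"ry":0,"rz":0},{"tx":0,"ty":0,"tz":0,"rx":0,"ry":0,"rz":0},{"tx":0,"ty":0,"tz":0,"rx":0,"ry":0,"rz":0},{"tx":0,"ty":0,"tz":0,"rx":0,"ry":0,"rz":0}]' 1
```

```text
time_s: 2.2
tcp_pos: [528.8, 232.5, 17.0]
tool_rot: [[-0.789, -0.615, -0.001], [-0.615, 0.789, -0.0], [0.001, 0.0, -1.0]]
contact_force: [-0.6, -0.4, 0.6]
grip_width: 55.6
grip_force: 0.0
time_s: 2.87
tcp_pos: [529.8, 232.1, 19.4]
tool_rot: [[-0.79, -0.613, 0.001], [-0.613, 0.79, 0.001], [-0.002, -0.0, -1.0]]
contact_force: [-2.6, 1.3, 7.1]
grip_width: 22.3
grip_force: 59.0
```

```bash
python3 - <<'E'
from h import *
from workcell import arm
f=wrist("w3");g=arm.grab_frame("side");h=arm.grab_frame("scene")
cs=[cv2.resize(c,(266,300),interpolation=cv2.INTER_CUBIC) for c in(f["image"][120:384,100:400],g["image"][150:220,175:245],h["image"][230:300,195:285])]
cv2.imwrite("pics/c3.png",np.hstack(cs)[:,:,::-1])
E
```

```text
t 2.87 tcp [529.8 232.1  19.4] yaw y 127.83 F [-2.6  1.3  7.1] w 22.3 j [-19.  59. -16.  94.  27.  31.  77.] zaxis [ 0.001  0.001 -1.   ]
```

View pics/c3.png

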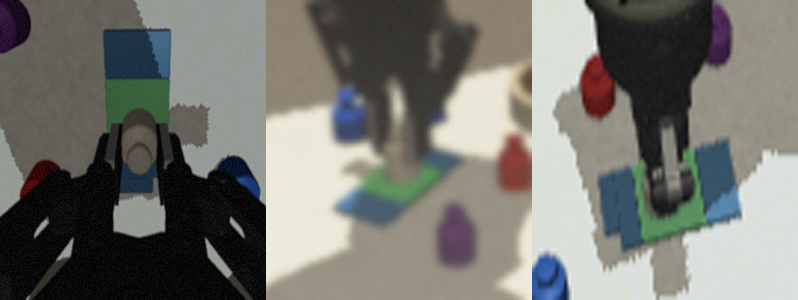

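The fingers straddle the weight's body, so I'll lift it and check.

```bash
python3 -m handwheel '[{"tx":0,"ty":0,"tz":0.01,"rx":0,"ry":0,"rz":0},{"tx":0,"ty":0,"tz":0.03,"rx":0,"ry":0,"rz":0},{"tx":0,"ty":0,"tz":0.06,"rx":0,"ry":0,"rz":0},{"tx":0,"ty":0,"tz":0.1,"rx":0,"ry":0,"rz":0},{"tx":0,"ty":0,"tz":0.14,"rx":0,"ry":0,"rz":0},{"tx":0,"ty":0,"tz":0.16,"rx":0,"ry":0,"rz":0},{"tx":0,"ty":0,"tz":0.16,"rx":0,"ry":0,"rz":0},{"tx":0,"ty":0,"tz":0.16,"rx":0,"ry":0,"rz":0}]'
python3 - <<'E'
from h import *
from workcell import arm
f=wrist("w4");g=arm.grab_frame("side");np.savez("pics/side4.npz",**g)
h=arm.grab_frame("scene");np.savez("pics/scene4.npz",**h)
cs=[cv2.resize(c,(266,300),interpolation=cv2.INTER_CUBIC) for c in(f["image"][120:384,100:400],g["image"][130:220,175:265],h["image"][200:300,185:285])]
cv2.imwrite("pics/c4.png",np.hstack(cs)[:,:,::-1])
m=mask(f,(35,60,20),(125,255,255),(170*K,80*K,282*K,280*K))
n,l,st,c=cv2.connectedComponentsWithStats(m);i=1+st[1:,4].argmax();ys,xs=np.nonzero(l==i)
W=ray(f,np.c_[xs,ys],6)[:,:2];print(st[i],cv2.minAreaRect(W.astype(np.float32)))
for nm,b in(("side4",(295,270,360,320)),("scene4",(335,405,420,455))):
    f=load(nm);m=mask(f,(35,60,40),(125,255,255),b);n,l,st,c=cv2.connectedComponentsWithStats(m);i=1+st[1:,4].argmax();ys,xs=np.nonzero(l==i)
    W=ray(f,np.c_[xs,ys],6)[:,:2];print(nm,cv2.minAreaRect(W.astype(np.float32)))
E
```

```text
time_s: 3.68
tcp_pos: [529.5, 231.5, 98.4]
tool_rot: [[-0.79, -0.613, 0.001], [-0.613, 0.79, 0.0], [-0.001, -0.0, -1.0]]
contact_force: [-0.5, -0.1, -1.9]
grip_width: 22.6
grip_force: 58.9
t 3.68 tcp [529.5 231.5  98.4] yaw y 127.82 F [-0.5 -0.1 -1.9] w 22.6 j [-17.  52. -19.  92.  24.  40.  80.] zaxis [ 0.001  0.    -1.   ]
[ 230  133   52   96 4227] ((522.3301391601562, 224.42648315429688), (90.970703125, 45.208580017089844), 38.24000930786133)
side4 ((524.3540649414062, 223.20401000976562), (93.93292999267578, 46.78976821899414), 40.571102142333984)
scene4 ((525.5947265625, 229.7171173095703), (99.01998901367188, 45.930580139160156), 38.2035026550293)
```

View pics/c4.png

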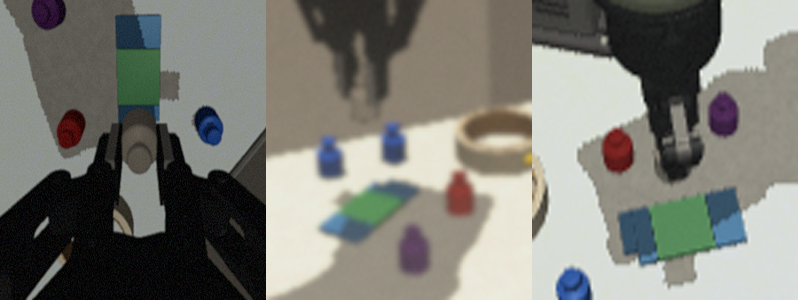

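The weight is held and the slide is undisturbed. I'll move towards the block and look.

```bash
python3 -m handwheel '[{"tx":0,"ty":-0.06,"tz":0.02,"rx":0,"ry":0,"rz":0},{"tx":0,"ty":-0.14,"tz":0.04,"rx":0,"ry":0,"rz":0},{"tx":0,"ty":-0.22,"tz":0.05,"rx":0,"ry":0,"rz":0},{"tx":0,"ty":-0.3,"tz":0.05,"rx":0,"ry":0,"rz":0},{"tx":0,"ty":-0.38,"tz":0.05,"rx":0,"ry":0,"rz":0},{"tx":0,"ty":-0.46,"tz":0.05,"rx":0,"ry":0,"rz":0},{"tx":0,"ty":-0.53,"tz":0.05,"rx":0,"ry":0,"rz":0},{"tx":0,"ty":-0.58,"tz":0.05,"rx":0,"ry":0,"rz":0}]'
python3 -m handwheel '[{"tx":0,"ty":0,"tz":0,"rx":0,"ry":0,"rz":0},{"tx":0,"ty":0,"tz":0,"rx":0,"ry":0,"rz":0},{"tx":0,"ty":0,"tz":0,"rx":0,"ry":0,"rz":0},{"tx":0,"ty":0,"tz":0,"rx":0,"ry":0,"rz":0},{"tx":0,"ty":0,"tz":0,"rx":0,"ry":0,"rz":0},{"tx":0,"ty":0,"tz":0,"rx":0,"ry":0,"rz":0},{"tx":0,"ty":0,"tz":0,"rx":0,"ry":0,"rz":0},{"tx":0,"ty":0,"tz":0,"rx":0,"ry":0,"rz":0}]'
python3 - <<'E'
from h import *
f=wrist("w5");P=cloud(f);Q=P.reshape(-1,3)
q=Q[(Q[:,2]>20)&(Q[:,2]<29)&(np.abs(Q[:,0]-486)<45)&(np.abs(Q[:,1]+149)<85)]
print(len(q),q.mean(0),cv2.minAreaRect(q[:,:2].astype(np.float32)))
for c,lo,hi in(((486,-155),36,47),((486,-193),29.5,41)):
    q=Q[(Q[:,2]>lo)&(Q[:,2]<hi)&(np.hypot(Q[:,0]-c[0],Q[:,1]-c[1])<16)]
    if len(q)>4: print(c,len(q),q.mean(0),cv2.minEnclosingCircle(q[:,:2].astype(np.float32)))
E
```

```text
time_s: 4.5
tcp_pos: [528.7, -62.0, 122.4]
tool_rot: [[-0.791, -0.611, -0.001], [-0.611, 0.791, -0.001], [0.002, 0.0, -1.0]]
contact_force: [0.1, -0.6, -0.4]
grip_width: 22.1
grip_force: 59.0
time_s: 5.17
tcp_pos: [529.4, -58.0, 123.3]
tool_rot: [[-0.79, -0.614, 0.0], [-0.614, 0.79, -0.0], [0.0, -0.0, -1.0]]
contact_force: [0.7, 0.0, -0.7]
grip_width: 22.3
grip_force: 59.0
t 5.17 tcp [529.4 -58.  123.3] yaw y 127.85 F [ 0.7  0.  -0.7] w 22.3 j [ 15.  47. -24. 101.  28.  38. 104.] zaxis [ 0. -0. -1.]
9085 [ 484.61361179 -157.35119226   26.14947199] ((485.69989013671875, -151.19107055664062), (136.64901733398438, 54.28791809082031), 88.98410034179688)
(486, -155) 196 [ 485.30020429 -156.42247072   43.50844251] ((483.9740295410156, -156.32931518554688), 7.2077202796936035)
(486, -193) 287 [ 484.3378425  -193.39271415   33.67300257] ((484.5256042480469, -194.4552001953125), 7.584951400756836)
```

View pics/w5.png

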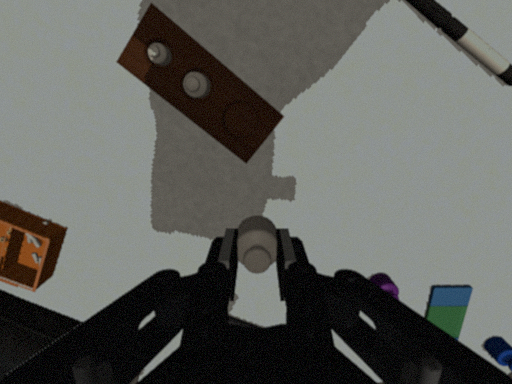

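Wrist view: the block's empty socket is near (242,118), the seated weights are at (196,84) and (158,53), and the held knob is at (257,258). I'll measure the held weight against the socket in the same frame.

```bash
python3 - <<'E'
from h import *
f=load("w5");P=cloud(f);Q=P.reshape(-1,3)
tcp=np.array([529.4,-58,123.3])
V=P[195:285,215:300];m=(np.hypot(V[...,0]-529,V[...,1]+58)<25)
q=V[m]
print(np.histogram(q[:,2],bins=np.arange(95,165,4)))
for lo,hi in((140,146),(143,150),(125,138)):
    a=q[(q[:,2]>lo)&(q[:,2]<hi)]
    if len(a)>5: print(lo,len(a),a.mean(0),cv2.minEnclosingCircle(a[:,:2].astype(np.float32)))
# socket: brightness edge crop + depth points lower than top
S=P[90:150,205:280].reshape(-1,3)
s=S[(S[:,2]>10)&(S[:,2]<22)&(np.hypot(S[:,0]-486,S[:,1]+111)<17)]
print("floor pts",len(s),s.mean(0),cv2.minEnclosingCircle(s[:,:2].astype(np.float32)))
im=cv2.resize(f["image"][90:150,200:290],(720,480),interpolation=cv2.INTER_CUBIC)
cv2.imwrite("pics/sock.png",np.clip(im.astype(float)*2.5,0,255).astype(np.uint8)[:,:,::-1])
E
```

```text
(array([  0,   0,   0,   0,  57,  97,  96, 109, 159, 915, 255, 226, 761,
       199, 210, 198, 301]), array([ 95,  99, 103, 107, 111, 115, 119, 123, 127, 131, 135, 139, 143,
       147, 151, 155, 159, 163]))
140 809 [526.31261822 -60.60489197 144.19934594] ((522.5957641601562, -63.529319763183594), 22.308177947998047)
143 911 [526.35442567 -60.83439779 145.69698022] ((523.14404296875, -62.99945068359375), 22.07335662841797)
125 1341 [523.86637434 -62.693279   133.13807657] ((522.705322265625, -63.277809143066406), 23.215164184570312)
floor pts 906 [ 486.48972947 -111.16357505   16.36517711] ((486.38140869140625, -110.91607666015625), 15.06505298614502)
```

View pics/sock.png

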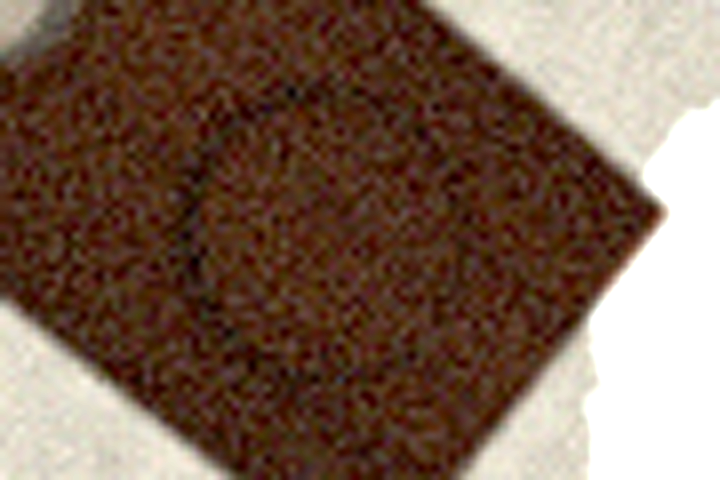

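```bash
python3 - <<'E'
from h import *
f=load("w5");P=cloud(f)
g=cv2.cvtColor(f["image"],cv2.COLOR_RGB2GRAY)
B=(slice(205,278),slice(236,280))
V=P[B];G=g[B]
sel=G>55
for lo,hi in((129,134),(134,138),(140,144),(144,149)):
    m=sel&(V[...,2]>lo)&(V[...,2]<hi);q=V[m];ys,xs=np.nonzero(m)
    if len(q)>5:print(lo,len(q),q.mean(0).round(1),[round(float(x),1) for x in (*cv2.minEnclosingCircle(q[:,:2].astype(np.float32))[0],cv2.minEnclosingCircle(q[:,:2].astype(np.float32))[1])],"px",xs.min()+236,xs.max()+236,ys.min()+205,ys.max()+205)
E
```

```text
129 458 [525.  -61.8 133.2] [526.5, -59.8, 15.3] px 236 279 227 264
134 345 [526.2 -61.  134.7] [530.5, -57.8, 14.1] px 237 276 231 268
140 43 [527.2 -60.2 143.1] [533.0, -55.7, 12.4] px 236 277 247 276
144 528 [528.9 -58.9 145.4] [532.8, -56.0, 12.2] px 236 277 248 276
```

```bash
python3 -m handwheel '[{"tx":-0.03,"ty":-0.035,"tz":0,"rx":0,"ry":0,"rz":0},{"tx":-0.06,"ty":-0.075,"tz":-0.01,"rx":0,"ry":0,"rz":0},{"tx":-0.085,"ty":-0.105,"tz":-0.05,"rx":0,"ry":0,"rz":0},{"tx":-0.085,"ty":-0.105,"tz":-0.09,"rx":0,"ry":0,"rz":0},{"tx":-0.085,"ty":-0.105,"tz":-0.13,"rx":0,"ry":0,"rz":0},{"tx":-0.085,"ty":-0.105,"tz":-0.158,"rx":0,"ry":0,"rz":0},{"tx":-0.085,"ty":-0.105,"tz":-0.158,"rx":0,"ry":0,"rz":0},{"tx":-0.085,"ty":-0.105,"tz":-0.158,"rx":0,"ry":0,"rz":0}]'
python3 - <<'E'
from h import *
f=wrist("w6")
E
```

```text
time_s: 5.88
tcp_pos: [486.8, -110.6, 44.3]
tool_rot: [[-0.79, -0.614, -0.001], [-0.614, 0.79, 0.0], [0.001, 0.0, -1.0]]
contact_force: [-0.0, 0.2, -0.4]
grip_width: 22.1
grip_force: 59.1
t 5.88 tcp [ 486.8 -110.6   44.3] yaw y 127.85 F [-0.   0.2 -0.4] w 22.1 j [ 18.  53. -16. 110.  36.  22. 102.] zaxis [-0.001  0.    -1.   ]
```

```bash
python3 -m handwheel '[{"tx":0,"ty":0,"tz":-0.004,"rx":0,"ry":0,"rz":0},{"tx":0,"ty":0,"tz":-0.008,"rx":0,"ry":0,"rz":0},{"tx":0,"ty":0,"tz":-0.012,"rx":0,"ry":0,"rz":0},{"tx":0,"ty":0,"tz":-0.016,"rx":0,"ry":0,"rz":0},{"tx":0,"ty":0,"tz":-0.02,"rx":0,"ry":0,"rz":0},{"tx":0,"ty":0,"tz":-0.024,"rx":0,"ry":0,"rz":0},{"tx":0,"ty":0,"tz":-0.026,"rx":0,"ry":0,"rz":0},{"tx":0,"ty":0,"tz":-0.026,"rx":0,"ry":0,"rz":0}]'
```

```text
time_s: 6.6
tcp_pos: [486.9, -110.8, 31.0]
tool_rot: [[-0.79, -0.613, -0.0], [-0.613, 0.79, -0.0], [0.0, 0.0, -1.0]]
contact_force: [0.6, -0.2, 0.5]
grip_width: 22.0
grip_force: 59.1
```

Free so far, so it is in the socket. I'll lower it further until contact.

```bash
python3 -m handwheel '[{"tx":0,"ty":0,"tz":-0.001,"rx":0,"ry":0,"rz":0},{"tx":0,"ty":0,"tz":-0.002,"rx":0,"ry":0,"rz":0},{"tx":0,"ty":0,"tz":-0.003,"rx":0,"ry":0,"rz":0},{"tx":0,"ty":0,"tz":-0.004,"rx":0,"ry":0,"rz":0},{"tx":0,"ty":0,"tz":-0.005,"rx":0,"ry":0,"rz":0},{"tx":0,"ty":0,"tz":-0.006,"rx":0,"ry":0,"rz":0},{"tx":0,"ty":0,"tz":-0.006,"rx":0,"ry":0,"rz":0},{"tx":0,"ty":0,"tz":-0.006,"rx":0,"ry":0,"rz":0}]'
```

```text
time_s: 7.27
tcp_pos: [486.9, -110.8, 28.2]
tool_rot: [[-0.79, -0.613, 0.0], [-0.613, 0.79, -0.0], [0.0, -0.0, -1.0]]
contact_force: [-0.7, 0.2, -0.7]
grip_width: 22.4
grip_force: 59.1
```

```bash
python3 -m handwheel '[{"tx":0,"ty":0,"tz":-0.001,"rx":0,"ry":0,"rz":0},{"tx":0,"ty":0,"tz":-0.002,"rx":0,"ry":0,"rz":0},{"tx":0,"ty":0,"tz":-0.003,"rx":0,"ry":0,"rz":0},{"tx":0,"ty":0,"tz":-0.003,"rx":0,"ry":0,"rz":0},{"tx":0,"ty":0,"tz":-0.003,"rx":0,"ry":0,"rz":0},{"tx":0,"ty":0,"tz":-0.003,"rx":0,"ry":0,"rz":0},{"tx":0,"ty":0,"tz":-0.003,"rx":0,"ry":0,"rz":0},{"tx":0,"ty":0,"tz":-0.003,"rx":0,"ry":0,"rz":0}]'
```

```text
time_s: 7.93
tcp_pos: [487.0, -110.9, 27.3]
tool_rot: [[-0.79, -0.613, 0.001], [-0.613, 0.79, -0.0], [-0.0, -0.001, -1.0]]
contact_force: [-3.2, -0.2, 15.7]
grip_width: 22.3
grip_force: 60.9
```

The weight is on the floor at the expected height. I'll open slightly, then rise.

```bash
python3 -m handwheel '[{"tx":0,"ty":0,"tz":0.002,"rx":0,"ry":0,"rz":0},{"tx":0,"ty":0,"tz":0.002,"rx":0,"ry":0,"rz":0},{"tx":0,"ty":0,"tz":0.002,"rx":0,"ry":0,"rz":0},{"tx":0,"ty":0,"tz":0.002,"rx":0,"ry":0,"rz":0},{"tx":0,"ty":0,"tz":0.01,"rx":0,"ry":0,"rz":0},{"tx":0,"ty":0,"tz":0.03,"rx":0,"ry":0,"rz":0},{"tx":0,"ty":0,"tz":0.07,"rx":0,"ry":0,"rz":0},{"tx":0,"ty":0,"tz":0.12,"rx":0,"ry":0,"rz":0}]' -0.1
python3 -m handwheel '[{"tx":0.03,"ty":0.03,"tz":0.07,"rx":0,"ry":0,"rz":0},{"tx":0.06,"ty":0.06,"tz":0.08,"rx":0,"ry":0,"rz":0},{"tx":0.08,"ty":0.1,"tz":0.08,"rx":0,"ry":0,"rz":0},{"tx":0.08,"ty":0.1,"tz":0.08,"rx":0,"ry":0,"rz":0},{"tx":0.08,"ty":0.1,"tz":0.08,"rx":0,"ry":0,"rz":0},{"tx":0.08,"ty":0.1,"tz":0.08,"rx":0,"ry":0,"rz":0},{"tx":0.08,"ty":0.1,"tz":0.08,"rx":0,"ry":0,"rz":0},{"tx":0.08,"ty":0.1,"tz":0.08,"rx":0,"ry":0,"rz":0}]' -1
python3 - <<'E'
from h import *
f=wrist("w7");Q=cloud(f).reshape(-1,3)
for c,lo,hi in(((486.4,-111),46,55),((486.4,-111),36,43),((485,-156),40,47),((484.5,-194),35,41)):
    q=Q[(Q[:,2]>lo)&(Q[:,2]<hi)&(np.hypot(Q[:,0]-c[0],Q[:,1]-c[1])<20)]
    if len(q)>4: print(c,len(q),q.mean(0),cv2.minEnclosingCircle(q[:,:2].astype(np.float32)))
E
```

```text
time_s: 8.6
tcp_pos: [486.3, -110.6, 86.9]
tool_rot: [[-0.79, -0.614, -0.002], [-0.614, 0.79, 0.0], [0.001, 0.001, -1.0]]
contact_force: [0.2, -0.1, -0.2]
grip_width: 47.1
grip_force: 0.0
time_s: 9.27
tcp_pos: [526.6, -61.6, 126.7]
tool_rot: [[-0.79, -0.613, -0.0], [-0.613, 0.79, -0.0], [0.001, -0.0, -1.0]]
contact_force: [-0.4, -0.4, -0.5]
grip_width: 85.3
grip_force: 0.0
t 9.27 tcp [526.6 -61.6 126.7] yaw y 127.78 F [-0.4 -0.4 -0.5] w 85.3 j [ 16.  47. -24. 101.  29.  38. 104.] zaxis [-0. -0. -1.]
(486.4, -111) 281 [ 486.57796444 -111.4460197    49.55065554] ((486.7152404785156, -111.37911224365234), 7.582208633422852)
(486.4, -111) 432 [ 485.88832897 -111.53714581   37.92749742] ((486.82049560546875, -111.53350067138672), 12.872095108032227)
(485, -156) 179 [ 485.48717923 -156.5409933    43.60753368] ((485.5389099121094, -156.91258239746094), 5.8963303565979)
(484.5, -194) 118 [ 484.82031302 -194.58934637   37.59296657] ((485.1112365722656, -194.87705993652344), 4.621989727020264)
```

View pics/w7.png

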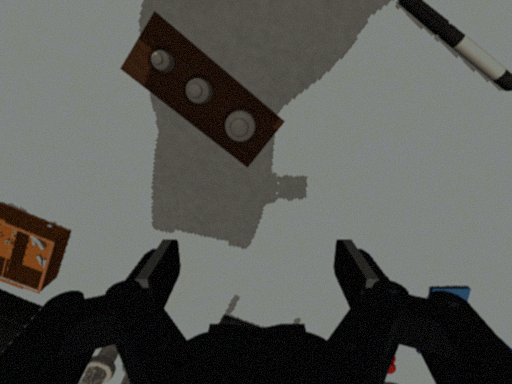

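The knob top is at about 48 mm, so the weight is fully seated and all three weights stand at (240,126), (197,90) and (161,59). Back to the slide to re-measure it.

```bash
python3 -m handwheel '[{"tx":0,"ty":0.06,"tz":0.03,"rx":0,"ry":0,"rz":0},{"tx":0,"ty":0.14,"tz":0.05,"rx":0,"ry":0,"rz":0},{"tx":0,"ty":0.22,"tz":0.05,"rx":0,"ry":0,"rz":0},{"tx":0,"ty":0.3,"tz":0.05,"rx":0,"ry":0,"rz":0},{"tx":0,"ty":0.38,"tz":0.05,"rx":0,"ry":0,"rz":0},{"tx":0,"ty":0.46,"tz":0.05,"rx":0,"ry":0,"rz":0},{"tx":0,"ty":0.53,"tz":0.05,"rx":0,"ry":0,"rz":0},{"tx":0,"ty":0.58,"tz":0.05,"rx":0,"ry":0,"rz":0}]' -1
python3 -m handwheel '[{"tx":0,"ty":0,"tz":0,"rx":0,"ry":0,"rz":0},{"tx":0,"ty":0,"tz":0,"rx":0,"ry":0,"rz":0},{"tx":0,"ty":0,"tz":0,"rx":0,"ry":0,"rz":0},{"tx":0,"ty":0,"tz":0,"rx":0,"ry":0,"rz":0},{"tx":0,"ty":0,"tz":0,"rx":0,"ry":0,"rz":0},{"tx":0,"ty":0,"tz":0,"rx":0,"ry":0,"rz":0},{"tx":0,"ty":0,"tz":0,"rx":0,"ry":0,"rz":0},{"tx":0,"ty":0,"tz":0,"rx":0,"ry":0,"rz":0}]' -0.5
cat >> h.py <<'E'
def slide(f,box,z=6,lo=(35,60,20)):
    m=mask(f,lo,(125,255,255),[b*K for b in box])
    m=cv2.morphologyEx(m,cv2.MORPH_CLOSE,np.ones((3,3),np.uint8))
    n,l,st,c=cv2.connectedComponentsWithStats(m);i=1+st[1:,4].argmax();ys,xs=np.nonzero(l==i)
    W=ray(f,np.c_[xs,ys],z)[:,:2];r=cv2.minAreaRect(W.astype(np.float32));print(st[i],r,"zmed",np.nanmedian(cloud(f)[l==i],0).round(1));return r
E
python3 - <<'E'
from h import *
f=wrist("w8");slide(f,(215,115,300,236))
E
```

```text
time_s: 9.98
tcp_pos: [526.2, 232.5, 151.8]
tool_rot: [[-0.789, -0.615, -0.0], [-0.615, 0.789, 0.001], [-0.0, 0.001, -1.0]]
contact_force: [0.1, 0.3, 1.0]
grip_width: 85.2
grip_force: 0.0
time_s: 10.65
tcp_pos: [527.0, 228.9, 151.8]
tool_rot: [[-0.79, -0.613, 0.0], [-0.613, 0.79, -0.0], [0.0, -0.0, -1.0]]
contact_force: [-0.3, 0.3, 0.2]
grip_width: 64.1
grip_force: 0.0
t 10.65 tcp [527.  228.9 151.8] yaw y 127.8 F [-0.3  0.3  0.2] w 64.1 j [-15.  47. -22.  90.  23.  47.  81.] zaxis [ 0. -0. -1.]
[ 236  132   42   86 3344] ((525.8731689453125, 226.92330932617188), (98.4799575805664, 44.94551086425781), 37.91605758666992) zmed [521.6 223.9   8.1]
```

```bash
python3 -m handwheel '[{"tx":-0.034,"ty":-0.029,"tz":-0.04,"rx":0,"ry":0,"rz":0},{"tx":-0.034,"ty":-0.029,"tz":-0.1,"rx":0,"ry":0,"rz":0},{"tx":-0.034,"ty":-0.029,"tz":-0.16,"rx":0,"ry":0,"rz":0},{"tx":-0.034,"ty":-0.029,"tz":-0.21,"rx":0,"ry":0,"rz":0},{"tx":-0.034,"ty":-0.029,"tz":-0.25,"rx":0,"ry":0,"rz":0},{"tx":-0.034,"ty":-0.029,"tz":-0.28,"rx":0,"ry":0,"rz":0},{"tx":-0.034,"ty":-0.029,"tz":-0.298,"rx":0,"ry":0,"rz":0},{"tx":-0.034,"ty":-0.029,"tz":-0.302,"rx":0,"ry":0,"rz":0}]'
python3 -m handwheel '[{"tx":0,"ty":0,"tz":0,"rx":0,"ry":0,"rz":0},{"tx":0,"ty":0,"tz":0,"rx":0,"ry":0,"rz":0},{"tx":0,"ty":0,"tz":0,"rx":0,"ry":0,"rz":0},{"tx":0,"ty":0,"tz":0,"rx":0,"ry":0,"rz":0},{"tx":0,"ty":0,"tz":0,"rx":0,"ry":0,"rz":0},{"tx":0,"ty":0,"tz":0,"rx":0,"ry":0,"rz":0},{"tx":0,"ty":0,"tz":0,"rx":0,"ry":0,"rz":0},{"tx":0,"ty":0,"tz":0,"rx":0,"ry":0,"rz":0}]' 1
python3 -m handwheel '[{"tx":0,"ty":0,"tz":0.004,"rx":0,"ry":0,"rz":0},{"tx":0,"ty":0,"tz":0.01,"rx":0,"ry":0,"rz":0},{"tx":0,"ty":0,"tz":0.03,"rx":0,"ry":0,"rz":0},{"tx":0,"ty":0,"tz":0.06,"rx":0,"ry":0,"rz":0},{"tx":0,"ty":0,"tz":0.1,"rx":0,"ry":0,"rz":0},{"tx":0,"ty":0,"tz":0.14,"rx":0,"ry":0,"rz":0},{"tx":0,"ty":0,"tz":0.18,"rx":0,"ry":0,"rz":0},{"tx":0,"ty":0,"tz":0.2,"rx":0,"ry":0,"rz":0}]'
python3 - <<'E'
from h import *
from workcell import arm
f=wrist("w9")
P=cloud(f).reshape(-1,3);q=P[(P[:,2]>60)&(P[:,2]<120)&(np.hypot(P[:,0]-510,P[:,1]-215)<90)];print(len(q),np.histogram(q[:,2],np.arange(60,121,5)))
r=slide(f,(190,90,320,300),z=105)
for n in("scene","side"):
    g=arm.grab_frame(n);np.savez(f"pics/{n}9.npz",**g)
E
```

```text
time_s: 11.37
tcp_pos: [509.4, 214.5, -0.4]
tool_rot: [[-0.79, -0.613, -0.001], [-0.613, 0.79, -0.001], [0.002, 0.0, -1.0]]
contact_force: [0.0, 0.4, -0.5]
grip_width: 64.1
grip_force: 0.0
time_s: 12.03
tcp_pos: [510.3, 214.8, 2.0]
tool_rot: [[-0.79, -0.613, 0.001], [-0.613, 0.79, 0.0], [-0.001, -0.0, -1.0]]
contact_force: [-3.2, -0.1, 7.1]
grip_width: 41.8
grip_force: 60.2
time_s: 12.7
tcp_pos: [510.6, 214.9, 103.8]
tool_rot: [[-0.79, -0.613, 0.003], [-0.613, 0.79, 0.001], [-0.003, -0.001, -1.0]]
contact_force: [1.2, 0.3, 0.2]
grip_width: 41.2
grip_force: 60.8
t 12.7 tcp [510.6 214.9 103.8] yaw y 127.82 F [1.2 0.3 0.2] w 41.2 j [-16.  50. -20.  97.  26.  37.  78.] zaxis [ 0.003  0.001 -1.   ]
9892 (array([   0,    0,    0,    0,    0,    0,    0,    0,   10, 6549, 3069,
        264]), array([ 60,  65,  70,  75,  80,  85,  90,  95, 100, 105, 110, 115, 120]))
[ 217  197   85  103 7815] ((513.7427978515625, 220.25967407226562), (70.15921783447266, 52.22051239013672), 37.81913757324219) zmed [510.9 215.3 109.8]
```

Slide held. Next: check levelness and yaw, and refine the reader pose.

```bash
cat >> h.py <<'E'
def smask(f,box,lo=(35,60,20)):
    m=mask(f,lo,(125,255,255),[b*K for b in box])
    n,l,st,c=cv2.connectedComponentsWithStats(m);i=1+st[1:,4].argmax();return l==i
def plane(q):
    q=q[~np.isnan(q[:,0])];A=np.c_[q[:,:2]-q[:,:2].mean(0),np.ones(len(q))]
    for _ in range(3):
        c=np.linalg.lstsq(A,q[:,2],rcond=None)[0];k=np.abs(A@c-q[:,2])<2.5;A,q=A[k],q[k]
    return c,len(q)
E
python3 - <<'E'
from h import *
f=wrist("w10") if 0 else load("w9")
P=cloud(f);m=smask(f,(190,90,320,300));m=cv2.erode(m.astype(np.uint8),np.ones((5,5)))>0
c,n=plane(P[m]);u=np.array([.79,.613]);v=np.array([-.613,.79])
print("tilt deg along x,y of slide",np.degrees(c[:2]@u),np.degrees(c[:2]@v),n)
m0=smask(load("w8"),(215,115,300,236));c,n=plane(cloud(load("w8"))[cv2.erode(m0.astype(np.uint8),np.ones((5,5)))>0]);print("ref tilt on bench",np.degrees(c[:2]@u),np.degrees(c[:2]@v),n)
# slide in scene/side
for nme,box in(("scene9",(190,180,300,300)),("side9",(170,120,260,205))):
    g=load(nme);mm=smask(g,box,(35,60,40));ys,xs=np.nonzero(mm);W=ray(g,np.c_[xs,ys],108)[:,:2];print(nme,mm.sum(),cv2.minAreaRect(W.astype(np.float32)),np.nanmedian(cloud(g)[mm],0).round(1))
    # reader top & front
for nme in("scene0","side0"):
    g=load(nme);P=cloud(g).reshape(-1,3)
    e=P[(P[:,2]>100)&(P[:,2]<124)&(np.hypot(P[:,0]-722,P[:,1]-75)<65)]
    top=P[(P[:,2]>126)&(P[:,2]<130)&(np.hypot(P[:,0]-722,P[:,1]-75)<65)]
    a=np.radians(13.2);ux=np.array([np.cos(a),np.sin(a)]);uy=np.array([-np.sin(a),np.cos(a)])
    print(nme,"top x",np.percentile(top[:,:2]@ux,[1,99]).round(1),"y",np.percentile(top[:,:2]@uy,[1,99]).round(1))
    P2=cloud(g);b=(325,255,380,310) if nme=="scene0" else (405,260,480,302)
    m=mask(g,(18,120,100),(35,255,255),b);n,l,st,c=cv2.connectedComponentsWithStats(m)
    for i in range(1,n):
        if st[i,4]<10: continue
        q=P2[l==i];q=q[q[:,2]>75];print("prong x",np.percentile(q[:,:2]@ux,[2,98]).round(1),"y",np.median(q[:,:2]@uy).round(1),"z",np.percentile(q[:,2],[5,50,95]).round(1))
E
```

```text
tilt deg along x,y of slide -1.0648846972475476 -0.8765191692202795 4157
ref tilt on bench -0.10454210343938397 0.03831882266381334 2826
scene9 584 ((540.2739868164062, 240.02806091308594), (64.93719482421875, 46.356727600097656), 38.456302642822266) [539.4 241.  108.4]
side9 131 ((501.3756408691406, 214.96710205078125), (76.72950744628906, 37.45122528076172), 73.70172119140625) [505.4 212.4 106.1]
scene0 top x [688.7 752.1] y [-135.2  -47.7]
prong x [633.6 680.9] y -132.0 z [83.7 87.4 90.1]
prong x [632.9 678.2] y -48.7 z [84.1 87.8 90.4]
side0 top x [690.3 752.1] y [-136.3  -52.4]
prong x [633.2 682. ] y -53.4 z [84.7 87.3 89.2]
prong x [633.2 685.6] y -137.4 z [81.6 86.6 89. ]
```

```bash
python3 -m handwheel '[{"tx":0,"ty":-0.03,"tz":0,"rx":0,"ry":0,"rz":-0.12},{"tx":-0.01,"ty":-0.08,"tz":0,"rx":0,"ry":0,"rz":-0.26},{"tx":-0.02,"ty":-0.14,"tz":0,"rx":0,"ry":0,"rz":-0.4},{"tx":-0.03,"ty":-0.2,"tz":-0.01,"rx":0,"ry":0,"rz":-0.54},{"tx":-0.03,"ty":-0.26,"tz":-0.02,"rx":0,"ry":0,"rz":-0.68},{"tx":-0.03,"ty":-0.32,"tz":-0.03,"rx":0,"ry":0,"rz":-0.8},{"tx":-0.03,"ty":-0.36,"tz":-0.038,"rx":0,"ry":0,"rz":-0.86},{"tx":-0.03,"ty":-0.388,"tz":-0.038,"rx":0,"ry":0,"rz":-0.86}]'
python3 -m handwheel '[{"tx":0,"ty":0,"tz":0,"rx":0,"ry":0,"rz":0},{"tx":0,"ty":0,"tz":0,"rx":0,"ry":0,"rz":0},{"tx":0,"ty":0,"tz":0,"rx":0,"ry":0,"rz":0},{"tx":0,"ty":0,"tz":0,"rx":0,"ry":0,"rz":0},{"tx":0,"ty":0,"tz":0,"rx":0,"ry":0,"rz":0},{"tx":0,"ty":0,"tz":0,"rx":0,"ry":0,"rz":0},{"tx":0,"ty":0,"tz":0,"rx":0,"ry":0,"rz":0},{"tx":0,"ty":0,"tz":0,"rx":0,"ry":0,"rz":0}]'
cat > m.py <<'E'
from h import *
from workcell import arm
import sys
k=sys.argv[1];f=wrist("w"+k);s=arm.sense();tcp=np.array(s["tcp_pos"])
R=s["tool_rot"];v=np.array(R[:2,1]);v/=np.linalg.norm(v);u=np.array([v[1],-v[0]])
P=cloud(f);m=smask(f,(190,90,320,300));m=cv2.erode(m.astype(np.uint8),np.ones((5,5)))>0
c,n=plane(P[m]);print("tilt x,y",np.degrees(c[:2]@u),np.degrees(c[:2]@v),n,"z",c[2])
for nme in("scene","side"):
    g=arm.grab_frame(nme);np.savez(f"pics/{nme}{k}.npz",**g);P=cloud(g)
    hsv=cv2.cvtColor(g["image"],cv2.COLOR_RGB2HSV)
    d=P-tcp;a=d[...,:2]@u;b=d[...,:2]@v
    m=(cv2.inRange(hsv,(35,60,30),(125,255,255))>0)&(abs(d[...,2])<15)&(abs(b)<40)&(a>0)&(a<100)
    q=P[m];A,B=a[m],b[m]
    if len(q)>20:
        ys,xs=np.nonzero(m);r=cv2.minAreaRect(ray(g,np.c_[xs,ys],tcp[2]+4)[:,:2].astype(np.float32))
        c,n=plane(q);print(nme,len(q),"along",np.percentile(A,[1,99]).round(1),"lat",np.percentile(B,[1,99]).round(1),"z",np.median(q[:,2]).round(1),"tilt",np.degrees(c[:2]@u).round(1),np.degrees(c[:2]@v).round(1),r)
    y=(cv2.inRange(hsv,(18,110,90),(35,255,255))>0)&(P[...,2]>75)&(P[...,2]<97)&(P[...,0]>600)
    n,l,st,_=cv2.connectedComponentsWithStats(y.astype(np.uint8))
    for i in range(1,n):
        if st[i,4]>10: print("  prong tcp-rel along",np.percentile(a[l==i],[2,98]).round(1),"lat",np.median(b[l==i]).round(1),"z",np.median(P[l==i][:,2]).round(1))
E
python3 m.py 11
```

```text
time_s: 13.52
tcp_pos: [494.0, 18.2, 80.2]
tool_rot: [[-0.975, -0.224, -0.002], [-0.224, 0.975, -0.001], [0.003, -0.001, -1.0]]
contact_force: [0.3, -0.3, -0.7]
grip_width: 41.8
grip_force: 60.8
time_s: 14.18
tcp_pos: [494.9, 20.8, 81.8]
tool_rot: [[-0.974, -0.228, 0.0], [-0.228, 0.974, -0.0], [-0.0, -0.0, -1.0]]
contact_force: [0.4, -0.4, -0.3]
grip_width: 41.6
grip_force: 60.8
t 14.18 tcp [494.9  20.8  81.8] yaw y 103.2 F [ 0.4 -0.4 -0.3] w 41.6 j [  1.  48. -13. 110.  24.  24.  73.] zaxis [ 0. -0. -1.]
tilt x,y -0.44373553794332943 -0.02913706931501558 6907 z 87.83196683673044
scene 303 along [13.1 69.7] lat [-18.4  24. ] z 85.5 tilt -0.9 -1.1 ((533.7708740234375, 34.29021072387695), (58.718448638916016, 44.621925354003906), 12.400668144226074)
  prong tcp-rel along [147.  194.4] lat -39.6 z 86.9
  prong tcp-rel along [346.9 365.8] lat 6.6 z 77.0
  prong tcp-rel along [146.4 193.7] lat 43.8 z 87.8
side 181 along [ 0.6 66.9] lat [-24.5  21. ] z 85.2 tilt -1.0 -0.0 ((527.416015625, 25.00082015991211), (68.17176055908203, 46.97761917114258), 7.074187755584717)
  prong tcp-rel along [346.8 360. ] lat -9.1 z 76.4
  prong tcp-rel along [145.3 196.9] lat 39.5 z 87.2
  prong tcp-rel along [145.9 199.9] lat -44.5 z 87.1
```

Relative to the slide, the prongs sit within 1 mm laterally. I'll advance about 100 mm along the prongs, raising by 3 mm.

```bash
python3 -m handwheel '[{"tx":0,"ty":0,"tz":0.006,"rx":0.004,"ry":-0.016,"rz":0},{"tx":0.03,"ty":0.007,"tz":0.006,"rx":0.004,"ry":-0.016,"rz":0},{"tx":0.065,"ty":0.015,"tz":0.006,"rx":0.004,"ry":-0.016,"rz":0},{"tx":0.1,"ty":0.023,"tz":0.006,"rx":0.004,"ry":-0.016,"rz":0},{"tx":0.135,"ty":0.031,"tz":0.006,"rx":0.004,"ry":-0.016,"rz":0},{"tx":0.165,"ty":0.038,"tz":0.006,"rx":0.004,"ry":-0.016,"rz":0},{"tx":0.185,"ty":0.043,"tz":0.006,"rx":0.004,"ry":-0.016,"rz":0},{"tx":0.195,"ty":0.045,"tz":0.006,"rx":0.004,"ry":-0.016,"rz":0}]'
python3 -m handwheel '[{"tx":0,"ty":0,"tz":0,"rx":0,"ry":0,"rz":0},{"tx":0,"ty":0,"tz":0,"rx":0,"ry":0,"rz":0},{"tx":0,"ty":0,"tz":0,"rx":0,"ry":0,"rz":0},{"tx":0,"ty":0,"tz":0,"rx":0,"ry":0,"rz":0},{"tx":0,"ty":0,"tz":0,"rx":0,"ry":0,"rz":0},{"tx":0,"ty":0,"tz":0,"rx":0,"ry":0,"rz":0},{"tx":0,"ty":0,"tz":0,"rx":0,"ry":0,"rz":0},{"tx":0,"ty":0,"tz":0,"rx":0,"ry":0,"rz":0}]'
python3 m.py 12
```

```text
time_s: 15.0
tcp_pos: [593.3, 43.5, 84.8]
tool_rot: [[-0.974, -0.228, 0.009], [-0.228, 0.974, 0.002], [-0.009, 0.0, -1.0]]
contact_force: [0.0, -0.1, -0.8]
grip_width: 41.5
grip_force: 60.8
time_s: 15.67
tcp_pos: [592.4, 43.1, 84.8]
tool_rot: [[-0.974, -0.228, 0.008], [-0.228, 0.974, 0.002], [-0.008, -0.0, -1.0]]
contact_force: [-0.6, -0.6, -1.0]
grip_width: 41.8
grip_force: 60.8
t 15.67 tcp [592.4  43.1  84.8] yaw y 103.19 F [-0.6 -0.6 -1. ] w 41.8 j [  1.  54. -17.  90.  21.  39.  77.] zaxis [ 0.008  0.002 -1.   ]
tilt x,y 0.009033936427082506 -0.09420384957334926 6947 z 90.82804614643796
scene 252 along [13.8 69.6] lat [-17.9  23.7] z 88.6 tilt -0.2 -0.5 ((630.9283447265625, 56.63589096069336), (58.26011276245117, 44.904449462890625), 12.384535789489746)
  prong tcp-rel along [46.8 94.1] lat -39.1 z 87.1
  prong tcp-rel along [244.2 264.1] lat 6.5 z 76.7
  prong tcp-rel along [45.2 94.2] lat 44.5 z 87.8
side 166 along [ 0.4 71.5] lat [-23.6  21.1] z 88.4 tilt -0.5 0.2 ((627.9720458984375, 48.38187789916992), (76.48062133789062, 47.3443489074707), 7.27476167678833)
  prong tcp-rel along [247.  259.9] lat -7.8 z 76.3
  prong tcp-rel along [45.6 99.9] lat -44.2 z 87.0
```

The end face is midway between the prongs, about 24 mm in, at a height of about 85 mm, level and free of contact. Handing in.

```bash
python3 -c "
from workcell import arm
print(arm.close_job())"
```

```text
the job is handed in; nothing more can be done
None
```

I handed the job in at about 16 s, and by camera measurement both parts are done: the large weight is seated fully down in its socket with the two smaller ones in place, and the slide is held level between the reader's prongs, frosted end about halfway in and centred to about 1 mm; no verdict came back.

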